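# Seat a piston in the bench diameter gauge

## Robot

A 6-joint arm with a two-finger parallel gripper is mounted at the origin on the work surface. World frame = base frame: x ahead of the robot, y to its left, z up, the work surface at z = 0. Lengths are in m, angles in rad, forces in N, time in s.
With the tool pointing down it reaches from about 0.35 to 0.775 m from the base axis. Payload 5.5 kg.
Tool frame: the origin (TCP) lies midway between the tips of the shut fingers; the grasp point (between the pads) lies 19 mm behind it; z points along the fingers, y is the line along which they close (so a half turn about z gives the same grasp; the last joint's range is limited). The gripper opens to 85 mm and grips with 20 to 120 N. Pads are 22 mm wide; open, the fingers measure 114 mm over their backs; the gripper's body (76 mm by 85 mm) begins 54 mm behind the grasp point. The pads swing forward as they close: fully open they stand 13 mm farther back than shut.
Start: joints at [-1.461, 0.313, 0.046, 1.304, 0, 1.431], TCP at [0.142, -0.557, 0.231] pointing down, gripper open.
Joint ranges: [-2.76, 2.76], [-0.86, 1.69], [-1.03, 1.26], [-2.2, 2.34], [-1.47, 1.5], [-3.14, 3.14]. Speed limits (rad/s): [2.57, 2.57, 3.14, 3.14, 3.14, 3.14].

## Interface

Orientations are given as a rotation vector (axis times angle).
In Python, from cell import sensors, capture, ctrl gives the robot as it stands.
- The arm moves only by the tool servo_tool, never from a script. Its argument "commands" is one flat list of numbers, 5 for each row, row after row: the shift along the tool's x, y, z in cm, then the turn about the tool's z in degrees, then the opening, from 0 (shut) to 1 (fully open). In form: [tx, ty, tz, turn, jaw, tx, ty, tz, turn, jaw, ...]. A call has 1 to 8 rows; each row shifts and turns the commanded pose from where the row before left it, along the tool's axes as they then stand; what a row does not reach is not made up. A row lasts 1/10 s, in which the tool goes at most 50 mm and 8.59 degrees, less where a joint would pass 70% of its speed; a pose out of reach is approached as far as the arm can. A call with a gripper value outside its range is refused whole. The fingers move at their own pace and stop on an object; the grip force is fixed at half the most. Time passes only in rows, so rows that do not move let the fingers close. It gives the time, the measured TCP pose, the force, the opening and the grip force at its end, in the units of the state.
- sensors.observe(): the state, without advancing time (a new reading comes with each control period).
- capture(name): name is "scene" or "top" or "wrist"; returns a dict with "frame" (480x640x3 uint8, red, green, blue), "fx", "fy", "cx", "cy" (pixels), "k1" (the pictures are not rectified: a ray, as slopes to the right and down, at radius r is drawn at 1 + k1 r^2 times it, then the intrinsics apply), "R" (3x3) and "t" (3): a world point X has camera coordinates R X + t. Camera axes: x right, y down, z forward; pixel columns grow to the right and rows downward; lengths in m; the calibration is good to about 2 mm. A picture is of the moment at which its call begins. There is no depth.
- ctrl.sign_off(): hands the job in; it is judged then, once.
The state is a dict: "time": time; "joints": joint angles; "dq": joint speeds; "joint_efforts": joint torques, N m; "tcp_pos": TCP position; "eef_rot": TCP orientation; "force": force on the tool from outside, world axes, zero at the start; "moment": the same for the moment, N m; "width": finger opening in m; "grasp_force": force on a finger pad.
Only numpy, scipy, OpenCV 4.12 (cv2) and the standard library are available. Lean on these libraries where they do the work, as an engineer would, in place of code of your own. Each camera call takes 0.05 s, during which the arm holds its last target. There are 200 camera calls.

## Task

Take the bare small piston and stand it, crown up, on the diameter gauge's steel table in front of the rests, with its pin bore pointing straight in towards the back rest. Then slide it in, gently, past the sprung spindle until it is fully home, touching the side rest, the spindle and the back rest all at once, and leave it standing there by itself. Press only lightly on the rests so that their setting is not shifted, do not tip it over, and leave the other parts on the bench where they are.

Things in the scene. Friction and masses are not known exactly. Their poses are not given: they have to be found in the camera images.
- piston_center (a point): the piston to be gauged: a bare aluminium piston, an upright cylinder 62 mm across and 56 mm high, three ring grooves near the top, about 0.24 kg, standing crown up. Point: its centre, 28 mm above its foot. z up; x is the axis of the gudgeon-pin bore, a dark 15 mm hole through the skirt (either way round is the same); two round valve pockets in the crown lie along the bore
- piston: the same piston; the origin is the centre of its foot, axes as for piston_center
- gauge: bench diameter gauge, fixed: grey cast base 205 mm (x) by 195 mm (y), steel table plate, top 35 mm above the bench, x -104 to 46, y -37 to 37 mm. Origin at bench level, x = 0 on the line from side rest (-y) to spindle (+y); x points the way in, from the open front to the back rest (+x). Brackets 26 mm square, 74 mm high, at (0,-66), (0,66), (76,0) mm; dial 58 mm across at (0,122) mm, 70 mm high
- gauge_front (a point): point on the table surface in the open front of the gauge, 55 mm before the spindle line, where a piston stands clear of all three contacts; axes as the gauge
- spindle_line (a point): point on the table surface on the gauge's middle line, at x = 0 of the gauge; axes as the gauge. A seated piston's axis lies 2 to 13 mm beyond it (towards the back rest), within 3 mm of the middle line
- side_rest: fixed steel anvil with a ball end; origin at the centre of the ball (radius 5 mm), 35.5 mm to the -y side of the middle line, 20 mm above the table. Polished, like the other ball ends. Over 15 N on it or on the spindle is ramming
- spindle: ball-ended sprung spindle of the dial; origin at its ball's centre (radius 5), 30 mm to +y of the middle line when free, 20 mm above the table. Slides out (+y) up to 12 mm on a spring: 2 N, then 0.12 N per mm. The piston meets it 15 to 20 mm before the spindle line, pushes it back 6 mm at the line; sliding through takes 4 to 10 N up to the line, then less; friction can hold the piston anywhere
- back_rest: back-rest bracket with its ball-ended screw (ball radius 5 mm) pointing to -x. Origin in the plane of the bracket's front face at screw height, 20 mm above the table. The screw is clamped with its end standing anywhere from 19 to 30 mm out of it; how far is not measured: feel for it. It is rigid, the resistance rises sharply when the piston meets it; over 7 N on it would shift its setting
- big_piston: bystander: a larger piston of the same look, 81 mm in diameter, 78 mm high, standing on the bench; origin at the centre of its foot
- master_disc: bystander: plain steel setting disc, 62 mm in diameter, 18 mm thick, lying flat; origin at the centre of its underside
- gudgeon_pin: bystander: steel tube 21 mm in diameter standing 55 mm high; origin at the centre of its foot
- conrod: bystander: connecting rod lying flat, 170 mm long, 24 mm thick; origin mid-length on its underside, x along it
- micrometer: bystander: outside micrometer lying flat, about 190 mm long, 18 mm thick; origin in the middle of its frame
- ring_pliers: bystander: piston-ring pliers with red handles lying flat, 260 mm long, 14 mm thick; origin near its joint
Not all that is in view belongs to the job. Leave any brown look-alike of the piston alone.

How it is judged:
By the outcome, as a careful person would: the job done as asked, in the order asked, and still so for the second after the job is handed in, with the robot touching nothing.
It also fails if it takes over 56 s, if anything falls off the work surface, if the arm or the gripper's body presses on something with over 40 N, if the wrist force passes 120 N, or if a joint passes its speed limit or range.

## Working session

There is one attempt and no reset: what is moved stays moved. The work goes in short steps, Python scripts to look and compute and a tool call to move; the robot and the scene stay as the last step left them, time stands still between calls to the robot, and variables do not carry over. Pictures are saved under pics/ and viewed, at most 10 in all, crops included, and the job is handed in when it is done.

Besides the shell and the picture viewer there is one more tool, called after "Emit:" in YAML: its name, and indented under it one key for each argument. servo_tool: Moves the arm, as the interface text tells. Its arguments: {"type":"object","properties":{"commands":{"type":"array","items":{"type":"number"}}},"required":["commands"]}

```bash
ls; mkdir -p pics
cat > h.py <<'E'
import numpy as np, cv2
from cell import sensors, capture, ctrl
def grab(n,f):
    c=capture(n); cv2.imwrite(f'pics/{f}.png',cv2.cvtColor(c['frame'],cv2.COLOR_RGB2BGR)); 
    np.savez(f'pics/{f}.npz',**c); return c
def load(f): return dict(np.load(f'pics/{f}.npz'))
def ray(c,u,v):
    K=np.array([[c['fx'],0,c['cx']],[0,c['fy'],c['cy']],[0,0,1.]])
    p=cv2.undistortPoints(np.array([[[u,v]]],float),K,np.array([float(c['k1']),0,0,0]))[0,0]
    d=c['R'].T@np.array([p[0],p[1],1]); return -c['R'].T@c['t'], d/np.linalg.norm(d)
def onz(c,u,v,z):
    o,d=ray(c,u,v); return o+d*(z-o[2])/d[2]
def two(r1,r2):
    (a,d),(b,e)=r1,r2
    A=np.stack([d,-e],1); s=np.linalg.lstsq(A,b-a,rcond=None)[0]
    p,q=a+s[0]*d,b+s[1]*e; return (p+q)/2,np.linalg.norm(p-q)
def proj(c,X):
    K=np.array([[c['fx'],0,c['cx']],[0,c['fy'],c['cy']],[0,0,1.]])
    return cv2.projectPoints(np.array([X],float),cv2.Rodrigues(c['R'])[0],c['t'],K,np.array([float(c['k1']),0,0,0]))[0][0,0]
E
python3 - <<'E'
from h import *
for n in ['scene','top']:
    c=grab(n,n+'1'); print(n,c['fx'],c['k1'],(-c['R'].T@c['t']).round(3))
s=sensors.observe(); print({k:np.round(v,3) for k,v in s.items()})
E
```

```text
pics
scene 604.1532996730608 -0.002675608380924821 [1.381 0.653 0.736]
top 558.8994825825096 -0.020588844746952863 [0.487 0.07  1.188]
{'time': np.float64(0.1), 'joints': array([-1.461,  0.314,  0.045,  1.304, -0.   ,  1.431]), 'dq': array([ 0.001, -0.002,  0.005,  0.001,  0.   , -0.   ]), 'joint_efforts': array([ 1.0000e-03, -4.8173e+01,  2.9924e+01,  1.3000e-02, -0.0000e+00,
       -0.0000e+00]), 'tcp_pos': array([ 0.142, -0.557,  0.23 ]), 'eef_rot': array([-3.115, -0.391, -0.   ]), 'force': array([-0.466,  0.202, -0.258]), 'moment': array([-0.004, -0.03 ,  0.004]), 'grasp_force': np.float64(0.0), 'width': np.float64(0.086)}
```

View pics/top1.png

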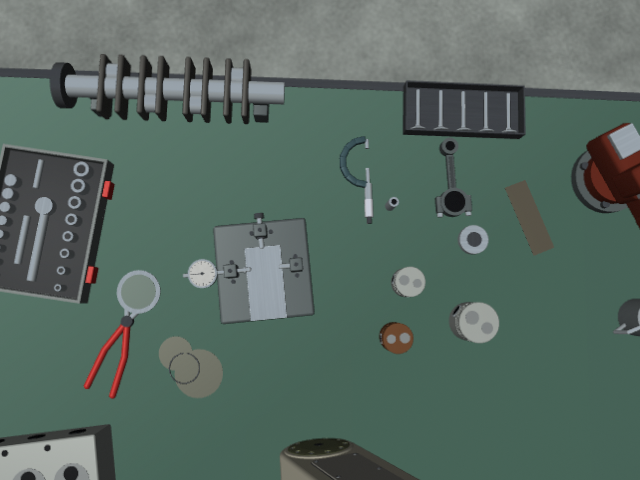

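View pics/scene1.png

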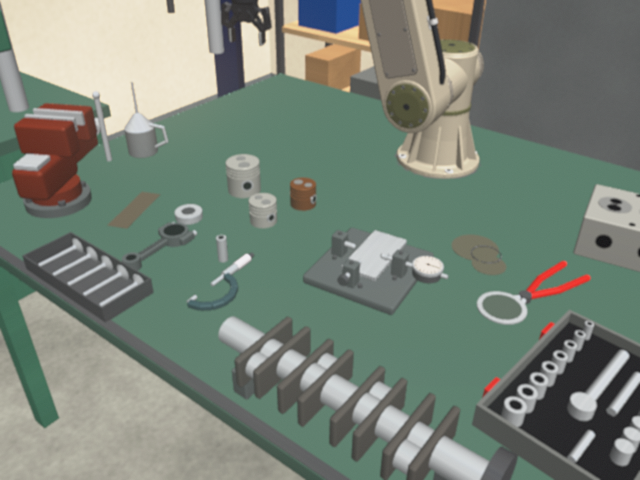

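The top view shows the piston at (408,282), the brown look-alike at (397,338) and the gauge with its open front towards the image bottom (table at about (266,285), back rest (260,228), side rest (297,265), spindle (230,271)). In the scene view the piston is at (263,210) and the gauge at about (370,262).

Run:
```python
from h import *
t=load('top1'); s=load('scene1')
def crop(c,u0,v0,w,h,k):
    im=cv2.cvtColor(c['frame'],cv2.COLOR_RGB2BGR)[v0:v0+h,u0:u0+w]; return cv2.resize(im,None,fx=k,fy=k,interpolation=cv2.INTER_CUBIC)
a=crop(t,205,205,130,130,3); b=crop(t,380,255,65,65,6)
d=crop(s,300,215,130,100,3); e=crop(s,240,185,45,50,6)
e=cv2.resize(e,(390,300))
W=np.vstack([np.hstack([a,b]),np.hstack([d,e[:, :390]])])
W=cv2.resize(W,None,fx=.86,fy=.86); print(W.shape)
cv2.imwrite('pics/m1.png',W)
for n,c,box in (('top',t,(380,255,60,60)),('scene',s,(240,185,45,50))):
    u,v,w,h=box; g=cv2.cvtColor(c['frame'],cv2.COLOR_RGB2HSV)[v:v+h,u:u+w]
    m=((g[...,1]<60)).astype(np.uint8); 
    cs=cv2.findContours(m,0,2)[0]; k=max(cs,key=cv2.contourArea)
    x=cv2.boundingRect(k); print(n,x[0]+u,x[1]+v,x[2:],cv2.contourArea(k),[cv2.fitEllipse(k)])
    m2=((g[...,1]<60)&(g[...,2]>150)).astype(np.uint8); k=max(cv2.findContours(m2,0,2)[0],key=cv2.contourArea); x=cv2.boundingRect(k); print(' bright',x[0]+u,x[1]+v,x[2:])
```

```text
(593, 671, 3)
top 390 266 (36, 32) 844.0 [((28.003944396972656, 26.583698272705078), (30.79303550720215, 35.20479965209961), 82.90218353271484)]
 bright 396 267 (29, 29)
scene 240 185 (38, 45) 1189.0 [((21.078073501586914, 22.629365921020508), (35.23965835571289, 46.624210357666016), 152.23626708984375)]
 bright 241 185 (36, 42)
```

View pics/m1.png

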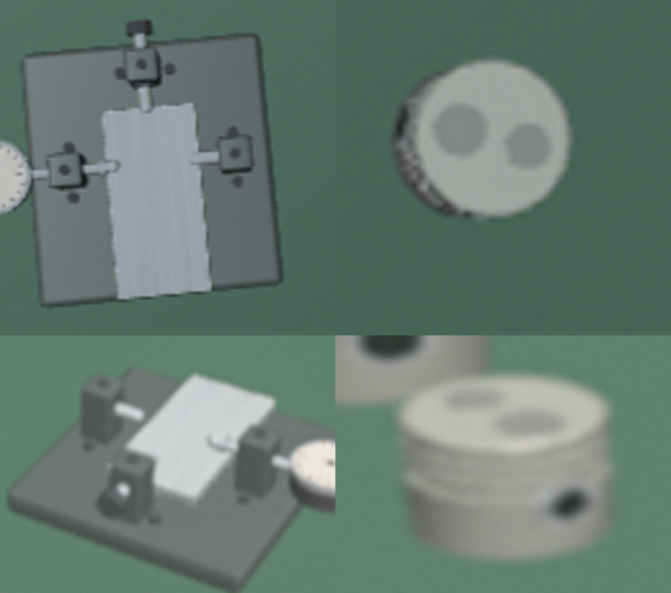

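The crops show the crown centre at about (410.6,281.7) top / (262.7,200) scene, the pockets along a line tilted ~13° in the image. The steel table corners are clear.

Run:
```python
from h import *
t=load('top1'); s=load('scene1')
P,e=two(ray(t,410.6,281.7),ray(s,262.7,200)); print('crown',P.round(4),e.round(4))
f=lambda x,y,z:onz(t,205+x/2.58,205+y/2.58,z)
q=lambda x,y:onz(t,380+(x-335)/5.16,255+y/5.16,.056)
a,b=q(460,130),q(528,146); print('pockets',a.round(4),b.round(4),((a+b)/2).round(4),'yaw',np.degrees(np.arctan2(*(b-a)[1::-1])))
c=[f(*p,.035)for p in((103,113),(193,104),(211,291),(118,298))]
print(np.round(c,4)); 
# plate height check : corners across two views (near-left back corner etc.)
g=lambda x,y:(300+x/2.58,215+(y-336)/2.58)
# scene: front-right? corners: (195,374) (275,403) (200,500)(127,460)
for i,p in enumerate([(200,500),(127,455),(195,374),(275,403)]):
  px=((103,113),(193,104),(211,291),(118,298))[i]
  print(i,[x.round(4) for x in two(ray(t,205+px[0]/2.58,205+px[1]/2.58),ray(s,*g(*p)))])
c=np.array(c)
d1=c[1]-c[2];d2=c[0]-c[3]; d=d1+d2; print('len',np.linalg.norm(d1),np.linalg.norm(d2),'wid',np.linalg.norm(c[0]-c[1]),np.linalg.norm(c[2]-c[3]),'yaw',np.degrees(np.arctan2(d[1],d[0])),np.degrees(np.arctan2(d1[1],d1[0])),np.degrees(np.arctan2(d2[1],d2[0])))
u=d[:2]/np.linalg.norm(d[:2]); m=c.mean(0)[:2]; o=m+u*.029; print('gauge origin',o, 'front',o-u*.055)
```

```text
crown [ 0.5285 -0.1603  0.0527] 0.004
pockets [ 0.5322 -0.1481  0.056 ] [ 0.5267 -0.1752  0.056 ] [ 0.5295 -0.1617  0.056 ] yaw -101.56075025014364
[[0.5883 0.1792 0.035 ]
 [0.5977 0.1076 0.035 ]
 [0.4495 0.0882 0.035 ]
 [0.442  0.1615 0.035 ]]
0 [array([0.5867, 0.183 , 0.0296]), np.float64(0.0078)]
1 [array([0.5922, 0.1144, 0.0438]), np.float64(0.0171)]
2 [array([0.4483, 0.09  , 0.0327]), np.float64(0.0042)]
3 [array([0.441 , 0.1632, 0.0304]), np.float64(0.0032)]
len 0.14950407274985583 0.14735252349787054 wid 0.07228594578430048 0.07359086075398732 yaw 7.172324693496183 7.418758382134849 6.922292711815912
gauge origin [0.54813957 0.13774102] front [0.49356994 0.13087405]
```

```bash
cat >> h.py <<'E'
def plan(dst,yaw,n):
    "rows from the measured pose to world dst (TCP), tool-x yaw change in deg (signed), n rows"
    s=sensors.observe(); R=cv2.Rodrigues(np.array(s['eef_rot']))[0]; d=(np.array(dst)-s['tcp_pos'])/n
    y0=np.degrees(np.arctan2(R[1,0],R[0,0])); out=[]
    for i in range(n):
        a=np.radians(y0+yaw*i/n); tx=d[:2]@[np.cos(a),np.sin(a)]; ty=d[:2]@[np.sin(a),-np.cos(a)]
        out.append([round(100*tx,2),round(100*ty,2),round(-100*d[2],2),round(-yaw/n,2)])
    print('yaw0',y0.round(2),'tcp',s['tcp_pos'].round(4)); [print(o) for o in out]
E
python3 -c "
from h import *
plan((.529,-.161,.2),244.1,32)"
```

```text
yaw0 14.31 tcp [ 0.1421 -0.5567  0.2305]
[np.float64(1.48), np.float64(-0.9), np.float64(0.1), -7.63]
[np.float64(1.58), np.float64(-0.7), np.float64(0.1), -7.63]
[np.float64(1.66), np.float64(-0.48), np.float64(0.1), -7.63]
[np.float64(1.71), np.float64(-0.25), np.float64(0.1), -7.63]
[np.float64(1.73), np.float64(-0.02), np.float64(0.1), -7.63]
[np.float64(1.72), np.float64(0.21), np.float64(0.1), -7.63]
[np.float64(1.67), np.float64(0.43), np.float64(0.1), -7.63]
[np.float64(1.6), np.float64(0.65), np.float64(0.1), -7.63]
[np.float64(1.5), np.float64(0.86), np.float64(0.1), -7.63]
[np.float64(1.38), np.float64(1.05), np.float64(0.1), -7.63]
[np.float64(1.22), np.float64(1.22), np.float64(0.1), -7.63]
[np.float64(1.05), np.float64(1.37), np.float64(0.1), -7.63]
[np.float64(0.86), np.float64(1.5), np.float64(0.1), -7.63]
[np.float64(0.65), np.float64(1.6), np.float64(0.1), -7.63]
[np.float64(0.43), np.float64(1.67), np.float64(0.1), -7.63]
[np.float64(0.21), np.float64(1.72), np.float64(0.1), -7.63]
[np.float64(-0.02), np.float64(1.73), np.float64(0.1), -7.63]
[np.float64(-0.25), np
[... 207 characters left out ...]
at64(0.1), -7.63]
[np.float64(-1.09), np.float64(1.35), np.float64(0.1), -7.63]
[np.float64(-1.25), np.float64(1.19), np.float64(0.1), -7.63]
[np.float64(-1.4), np.float64(1.01), np.float64(0.1), -7.63]
[np.float64(-1.52), np.float64(0.82), np.float64(0.1), -7.63]
[np.float64(-1.62), np.float64(0.61), np.float64(0.1), -7.63]
[np.float64(-1.69), np.float64(0.39), np.float64(0.1), -7.63]
[np.float64(-1.72), np.float64(0.16), np.float64(0.1), -7.63]
[np.float64(-1.73), np.float64(-0.07), np.float64(0.1), -7.63]
[np.float64(-1.7), np.float64(-0.3), np.float64(0.1), -7.63]
[np.float64(-1.65), np.float64(-0.52), np.float64(0.1), -7.63]
[np.float64(-1.57), np.float64(-0.73), np.float64(0.1), -7.63]
```

Emit:
servo_tool:
  commands: [1.5,-0.9,0.1,-7.6,1,1.6,-0.7,0.1,-7.6,1,1.7,-0.5,0.1,-7.6,1,1.7,-0.2,0.1,-7.6,1,1.7,0,0.1,-7.6,1,1.7,0.2,0.1,-7.6,1,1.7,0.4,0.1,-7.6,1,1.6,0.6,0.1,-7.6,1]

```text
time: 0.9
tcp_pos: [0.2394, -0.4575, 0.2228]
eef_rot: [-2.485, -1.921, -0.0]
force: [0.6, 0.0, 0.4]
width: 0.0854
grasp_force: 0.0
```

Emit:
servo_tool:
  commands: [1.5,0.9,0.1,-7.6,1,1.4,1.1,0.1,-7.6,1,1.2,1.2,0.1,-7.6,1,1.1,1.4,0.1,-7.6,1,0.9,1.5,0.1,-7.6,1,0.7,1.6,0.1,-7.6,1,0.4,1.7,0.1,-7.6,1,0.2,1.7,0.1,-7.6,1]

```text
time: 1.7
tcp_pos: [0.3376, -0.3583, 0.2149]
eef_rot: [-1.171, -2.915, -0.001]
force: [-0.7, -0.1, 0.2]
width: 0.0853
grasp_force: 0.0
```

Emit:
servo_tool:
  commands: [0,1.7,0.1,-7.6,1,-0.3,1.7,0.1,-7.6,1,-0.5,1.7,0.1,-7.6,1,-0.7,1.6,0.1,-7.6,1,-0.9,1.5,0.1,-7.6,1,-1.1,1.4,0.1,-7.6,1,-1.3,1.2,0.1,-7.6,1,-1.4,1.0,0.1,-7.6,1]

```text
time: 2.5
tcp_pos: [0.4364, -0.2598, 0.2068]
eef_rot: [0.465, -3.106, -0.001]
force: [0.7, -0.3, 0.4]
width: 0.0854
grasp_force: 0.0
```

Emit:
servo_tool:
  commands: [-1.5,0.8,0.1,-7.6,1,-1.6,0.6,0.1,-7.6,1,-1.7,0.4,0.1,-7.6,1,-1.7,0.2,0.1,-7.6,1,-1.7,-0.1,0.1,-7.6,1,-1.7,-0.3,0.1,-7.6,1,-1.7,-0.5,0.1,-7.6,1,-1.6,-0.7,0.1,-7.6,1]

```text
time: 3.3
tcp_pos: [0.5337, -0.1619, 0.1987]
eef_rot: [1.973, -2.444, -0.001]
force: [0.5, 0.4, -0.6]
width: 0.0854
grasp_force: 0.0
```

Run:
```python
from h import *
c=grab('wrist','w1'); s=sensors.observe(); R=cv2.Rodrigues(s['eef_rot'])[0]
print(s['time'],s['tcp_pos'].round(4),np.degrees(np.arctan2(R[1,0],R[0,0])),s['joints'].round(2)); print((-c['R'].T@c['t']).round(3),c['R'][2],c['fx'],proj(c,(.529,-.161,.056)))
```

```text
3.35 [ 0.5351 -0.1602  0.1985] -101.77800746289178 [-0.44  0.29 -0.06  1.22  0.   -1.8 ]
[ 0.52  -0.227  0.341] [ 0.05374446  0.25626584 -0.96511106] 343.44672194322334 [325.13421445 228.09612737]
```

View pics/w1.png

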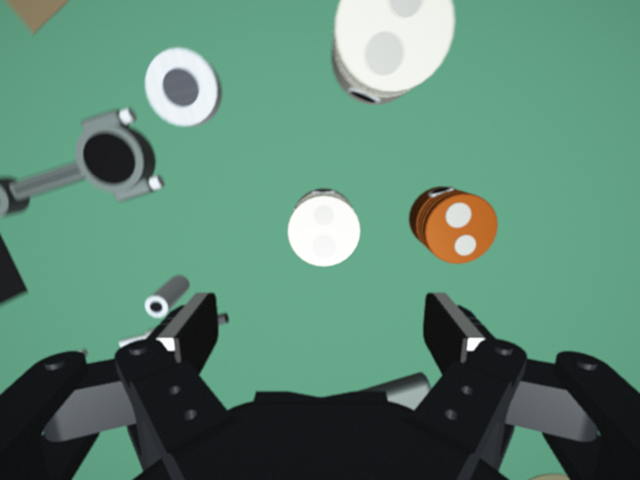

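The wrist picture shows the piston crown centred at about (324,230), pockets at (324,214) and (324,246), so the jaws are nearly square to the bore.

Run:
```python
from h import *
c=load('w1'); t=load('top1'); g=cv2.cvtColor(c['frame'],cv2.COLOR_RGB2HSV)[180:280,270:380]
m=((g[...,1]<40)&(g[...,2]>205)).astype(np.uint8); k=max(cv2.findContours(m,0,2)[0],key=cv2.contourArea)
k=cv2.convexHull(k); e=cv2.fitEllipse(k); print(e, cv2.boundingRect(k)); u,v=e[0][0]+270,e[0][1]+180
w,h=e[1]; print('two-view',two(ray(c,u,v),ray(t,410.6,281.7)), onz(c,u,v,.056), 'dia',np.linalg.norm(onz(c,u-w/2,v,.056)-onz(c,u+w/2,v,.056)))
inn=np.zeros_like(m); cv2.ellipse(inn,(e[0],(w-10,h-10),e[2]),1,-1)
p=g[...,2].astype(int); med=np.median(p[inn>0]); ch=c['frame'][180:280,270:380].astype(int).sum(2); med=np.percentile(ch[inn>0],90)
pm=((ch<med-8)&(inn>0)).astype(np.uint8); pm=cv2.morphologyEx(pm,cv2.MORPH_OPEN,np.ones((3,3)))
n,_,st,ce=cv2.connectedComponentsWithStats(pm); print(st,ce)
P=[onz(c,ce[i][0]+270,ce[i][1]+180,.056) for i in np.argsort(-st[1:,4])[:2]+1]; d=P[1]-P[0]; print(P,'yaw',np.degrees(np.arctan2(d[1],d[0])))
```

```text
((53.56031799316406, 50.774112701416016), (70.08660125732422, 72.26067352294922), 82.81634521484375) (18, 16, 72, 70)
two-view (array([ 0.52998318, -0.16020041,  0.06109529]), np.float64(0.0012327232573696727)) [ 0.53080172 -0.15898955  0.056     ] dia 0.05986348035416015
[[    0     0   110   100 10216]
 [   43    24    22    22   376]
 [   43    55    23    22   408]] [[54.57204385 49.40896633]
 [53.36968085 34.3962766 ]
 [53.7377451  65.69852941]]
[array([ 0.53342411, -0.14598984,  0.056     ]), array([ 0.52799054, -0.17290821,  0.056     ])] yaw -101.41201310187454
```

Emit:
servo_tool:
  commands: [0.1,0.3,1.5,-0.4,1,0,0.2,3,0,1,0,0,4,0,1,0,0,4,0,1,0,0,3,0,1,0,0,1.5,0,1,0,0,0.6,0,1,0,0,0,0,1]

```text
time: 4.15
tcp_pos: [0.5276, -0.1623, 0.0225]
eef_rot: [1.973, -2.443, -0.003]
force: [-0.3, 0.4, 0.2]
width: 0.0851
grasp_force: 0.0
```

Emit:
servo_tool:
  commands: [0,0,0,0,0,0,0,0,0,0,0,0,0,0,0,0,0,0,0,0,0,0,0,0,0,0,0,0,0,0]

```text
time: 4.75
tcp_pos: [0.5297, -0.1631, 0.0251]
eef_rot: [-1.974, 2.442, -0.005]
force: [-0.7, 0.1, 6.3]
width: 0.0602
grasp_force: 65.6
```

Emit:
servo_tool:
  commands: [0,0,-1,0,0,0,0,-3,0,0,0,0,-4,0,0,0,0,-4,0,0,0,0,-2,0,0,0,0,0,0,0]

```text
time: 5.35
tcp_pos: [0.5304, -0.1633, 0.1674]
eef_rot: [-1.973, 2.441, -0.01]
force: [0.4, 0.5, -3.3]
width: 0.0603
grasp_force: 66.0
```

```bash
python3 -c "
from h import *
s=sensors.observe();print(s['force'],s['width'],s['grasp_force'])
plan((.490,.131,.165),-71.4,16)"
```

```text
[ 0.37705867  0.46468479 -3.29616616] 0.06025335850335716 66.00704669952393
yaw0 -102.08 tcp [ 0.5304 -0.1633  0.1674]
[np.float64(-1.75), np.float64(0.63), np.float64(0.01), 4.46]
[np.float64(-1.69), np.float64(0.77), np.float64(0.01), 4.46]
[np.float64(-1.63), np.float64(0.9), np.float64(0.01), 4.46]
[np.float64(-1.55), np.float64(1.02), np.float64(0.01), 4.46]
[np.float64(-1.47), np.float64(1.14), np.float64(0.01), 4.46]
[np.float64(-1.38), np.float64(1.25), np.float64(0.01), 4.46]
[np.float64(-1.27), np.float64(1.35), np.float64(0.01), 4.46]
[np.float64(-1.17), np.float64(1.45), np.float64(0.01), 4.46]
[np.float64(-1.05), np.float64(1.53), np.float64(0.01), 4.46]
[np.float64(-0.93), np.float64(1.61), np.float64(0.01), 4.46]
[np.float64(-0.8), np.float64(1.68), np.float64(0.01), 4.46]
[np.float64(-0.67), np.float64(1.73), np.float64(0.01), 4.46]
[np.float64(-0.53), np.float64(1.78), np.float64(0.01), 4.46]
[np.float64(-0.39), np.float64(1.82), np.float64(0.01), 4.46]
[np.float64(-0.25), np.float64(1.84), np.float64(0.01), 4.46]
[np.float64(-0.1), np.float64(1.85), np.float64(0.01), 4.46]
```

Emit:
servo_tool:
  commands: [-1.8,0.6,0,4.4,0,-1.7,0.8,0,4.4,0,-1.6,0.9,0,4.4,0,-1.6,1.0,0,4.4,0,-1.5,1.1,0,4.4,0,-1.4,1.2,0,4.4,0,-1.3,1.4,0,4.4,0,-1.2,1.5,0,4.4,0]

```text
time: 6.15
tcp_pos: [0.5071, -0.0125, 0.1614]
eef_rot: [1.138, -2.925, -0.003]
force: [0.5, -0.0, -3.1]
width: 0.0607
grasp_force: 65.9
```

Emit:
servo_tool:
  commands: [-1.1,1.5,0,4.4,0,-0.9,1.6,0,4.4,0,-0.8,1.7,0,4.4,0,-0.7,1.7,0,4.4,0,-0.5,1.8,0,4.4,0,-0.4,1.8,0,4.4,0,-0.2,1.8,0,4.4,0,-0.1,1.9,0,4.4,0]

```text
time: 6.95
tcp_pos: [0.4852, 0.1338, 0.1614]
eef_rot: [0.2, -3.132, 0.0]
force: [0.8, -0.1, -3.2]
width: 0.0605
grasp_force: 65.9
```

Emit:
servo_tool:
  commands: [0,0,0,0,0,0,0,0,0,0]

```text
time: 7.15
tcp_pos: [0.4857, 0.1333, 0.162]
eef_rot: [0.209, -3.132, 0.001]
force: [0.5, 0.0, -2.6]
width: 0.0603
grasp_force: 66.0
```

Run:
```python
from h import *
c=grab('wrist','w2'); t=grab('top','t2'); s=sensors.observe(); R=cv2.Rodrigues(s['eef_rot'])[0]
print(s['time'],s['tcp_pos'].round(4),R.round(4),np.degrees(np.arctan2(R[1,0],R[0,0])),s['joints'].round(2))
```

```text
7.25 [0.4863 0.1327 0.1625] [[-9.914e-01 -1.312e-01 -1.400e-03]
 [-1.312e-01  9.914e-01 -6.000e-04]
 [ 1.400e-03 -4.000e-04 -1.000e+00]] -172.4635937675392 [ 0.11  0.21 -0.26  1.1  -0.   -0.02]
```

View pics/w2.png

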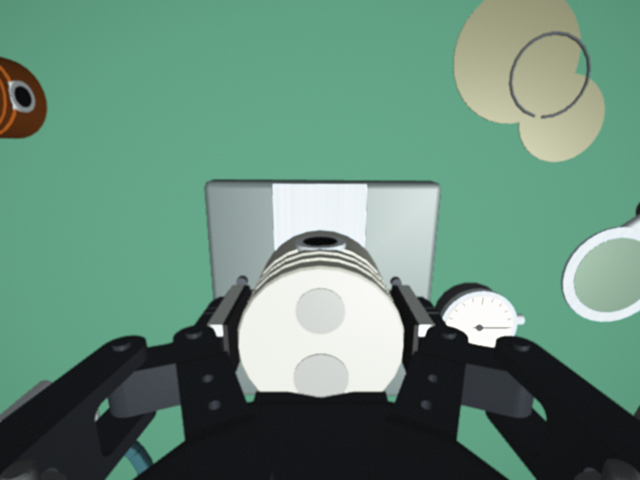

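The wrist view shows the held piston's crown centre at about (321,333), pockets at (320,311)/(321,376), bore towards the camera, and the table's front corners at (273,183) and (367,183); the dial is at (480,325).

Run:
```python
from h import *
c=load('w2'); t=load('top1'); s=sensors.observe(); tcp=s['tcp_pos']; R=cv2.Rodrigues(s['eef_rot'])[0]
zc=tcp[2]+.031
g=c['frame'].astype(int); 
# table edges: bright bluish-white vs base, rows 195..235
gr=cv2.cvtColor(c['frame'],cv2.COLOR_RGB2GRAY).astype(float)
dx=cv2.Sobel(cv2.GaussianBlur(gr,(3,5),0),cv2.CV_64F,1,0)
L=[];Rr=[]
for r in range(190,226,3):
    a=250+np.argmax(dx[r,250:295]); b=350+np.argmin(dx[r,350:395]); L.append(onz(c,a,r,.035));Rr.append(onz(c,b,r,.035))
L=np.array(L);Rr=np.array(Rr)
for n,q in(('L',L),('R',Rr)):
    f=np.polyfit(q[:,0],q[:,1],1); print(n,'yaw',np.degrees(np.arctan(f[0])),'y at .45',np.polyval(f,.45), 'res',np.std(q[:,1]-np.polyval(f,q[:,0])))
dy=cv2.Sobel(cv2.GaussianBlur(gr,(3,3),0),cv2.CV_64F,0,1)
rows=[(u,170+np.argmax(np.abs(dy[170:195,u]))) for u in (285,300,320,340,355)]; print(rows)
F=np.array([onz(c,*p,.035) for p in rows]); print('front',F.round(4),'yaw',np.degrees(np.arctan2(*(F[-1]-F[0])[1::-1]))-90)
for a,b in (((273,183),(244.9+.9,317.8)),((367,183),(286.8,317.8))): pass
print('corner 2view',two(ray(c,367,183),ray(t,205+118/2.58,205+298/2.58)),two(ray(c,273,183),ray(t,205+211/2.58,205+291/2.58)))
# crown
m=((gr>215)).astype(np.uint8); m[:262]=0;m[385:]=0;m[:,:236]=0;m[:,408:]=0
k=max(cv2.findContours(m,0,1)[0],key=cv2.contourArea)[:,0].astype(float)
k=k[(k[:,1]<330)&(k[:,1]>268)]; W=np.array([onz(c,*p,zc) for p in k])
# outer hull only
from scipy.optimize import least_squares
f=least_squares(lambda p:np.hypot(W[:,0]-p[0],W[:,1]-p[1])-p[2],[tcp[0],tcp[1],.031],loss='soft_l1',f_scale=.0005).x
print('crown fit',f,'in tool',(R.T@(np.r_[f[:2],tcp[2]]-tcp)).round(4))
```

```text
L yaw 7.910407405786822 y at .45 0.09011646017260938 res 0.00019768249406013628
R yaw 7.002906175723223 y at .45 0.16506523636330908 res 0.000346292287026069
[(285, np.int64(183)), (300, np.int64(183)), (320, np.int64(183)), (340, np.int64(183)), (355, np.int64(183))]
front [[0.4492 0.1006 0.035 ]
 [0.4477 0.1122 0.035 ]
 [0.4456 0.1276 0.035 ]
 [0.4436 0.143  0.035 ]
 [0.442  0.1546 0.035 ]] yaw 7.603091835670384
corner 2view (array([0.44137313, 0.16253355, 0.03588521]), np.float64(0.002628750454567034)) (array([0.45025318, 0.08942108, 0.02794319]), np.float64(0.002929714891651745))
crown fit [0.48910538 0.13406566 0.02994318] in tool [-0.003  0.001 -0.   ]
```

Emit:
servo_tool:
  commands: [-0.3,0,1,0,0,-0.2,0,2.5,0,0,0,0,2.5,0,0,0,0,2,0,0,0,0,1.2,0,0,0,0,0.6,0,0,0,0,0,0,0]

```text
time: 7.95
tcp_pos: [0.4914, 0.1336, 0.0646]
eef_rot: [0.205, -3.134, 0.0]
force: [-1.1, 0.1, -2.7]
width: 0.0609
grasp_force: 66.1
```

Emit:
servo_tool:
  commands: [0,0,0.1,0,0,0,0,0,0,0]

```text
time: 8.15
tcp_pos: [0.4926, 0.134, 0.0651]
eef_rot: [-0.206, 3.133, 0.0]
force: [-0.6, -0.8, -2.4]
width: 0.0606
grasp_force: 66.1
```

Emit:
servo_tool:
  commands: [0,0,0.2,0,0,0,0,0,0,0]

```text
time: 8.35
tcp_pos: [0.4919, 0.134, 0.0625]
eef_rot: [-0.206, 3.134, -0.0]
force: [0.2, 0.5, -3.1]
width: 0.0605
grasp_force: 66.1
```

Emit:
servo_tool:
  commands: [0,0,0.1,0,0,0,0,0,0,0]

```text
time: 8.55
tcp_pos: [0.4916, 0.134, 0.0613]
eef_rot: [-0.206, 3.135, -0.0]
force: [-0.1, -0.4, -3.3]
width: 0.0604
grasp_force: 66.1
```

Emit:
servo_tool:
  commands: [0,0,0.1,0,0,0,0,0,0,0]

```text
time: 8.75
tcp_pos: [0.4917, 0.134, 0.0602]
eef_rot: [-0.206, 3.135, -0.0]
force: [0.0, -0.5, -2.9]
width: 0.0604
grasp_force: 66.4
```

Emit:
servo_tool:
  commands: [0,-0.1,0.1,0,0,0,0,0,0,0]

```text
time: 8.95
tcp_pos: [0.4922, 0.1335, 0.0602]
eef_rot: [-0.206, 3.134, 0.002]
force: [-2.2, 1.5, 4.6]
width: 0.0603
grasp_force: 67.1
```

Emit:
servo_tool:
  commands: [0,0,0.1,0,0,0,0,0,0,0]

```text
time: 9.15
tcp_pos: [0.4922, 0.1335, 0.0601]
eef_rot: [-0.206, 3.133, 0.001]
force: [-4.6, 1.7, 13.1]
width: 0.0605
grasp_force: 68.1
```

Emit:
servo_tool:
  commands: [0,0,-0.1,0,0.3,0,0,0,0,1,0,0,0,0,1,0,0,0,0,1,0,0,-1,0,1,0,0,-2.5,0,1,0,0,-3,0,1]

```text
time: 9.85
tcp_pos: [0.4909, 0.1328, 0.1245]
eef_rot: [0.205, -3.132, 0.0]
force: [0.8, 0.3, 0.6]
width: 0.0852
grasp_force: 0.0
```

Emit:
servo_tool:
  commands: [2,0,0,0,0,3,0,0,0,0,1.5,0,0,0,0,0,0,0,0,0,0,0,0,0,0,0,0,0,0,0]

```text
time: 10.45
tcp_pos: [0.4288, 0.1245, 0.1247]
eef_rot: [-0.205, 3.133, -0.0]
force: [1.3, -0.3, -0.5]
width: 0.0001
grasp_force: 0.0
```

Run:
```python
from h import *
c=grab('wrist','w3'); t=grab('top','t3'); sc=grab('scene','s3'); s=sensors.observe(); print(s['tcp_pos'],s['width'],s['force'])
a=cv2.resize(c['frame'],(400,300)); b=cv2.resize(t['frame'][205:335,200:373],(400,300),interpolation=2); d=cv2.resize(sc['frame'][190:310,290:450],(400,300),interpolation=2)
o=np.zeros((600,800,3),np.uint8);o[:300,:400]=a;o[:300,400:]=b;o[300:,:400]=d;o[300:,400:]=cv2.resize(c['frame'][240:420,200:440],(400,300)); cv2.imwrite('pics/m3.png',o[...,::-1])
```

```text
[0.42822979 0.12448127 0.12426177] 0.0001965884843867283 [-0.22593597  0.10209135  0.11850242]
```

View pics/m3.png

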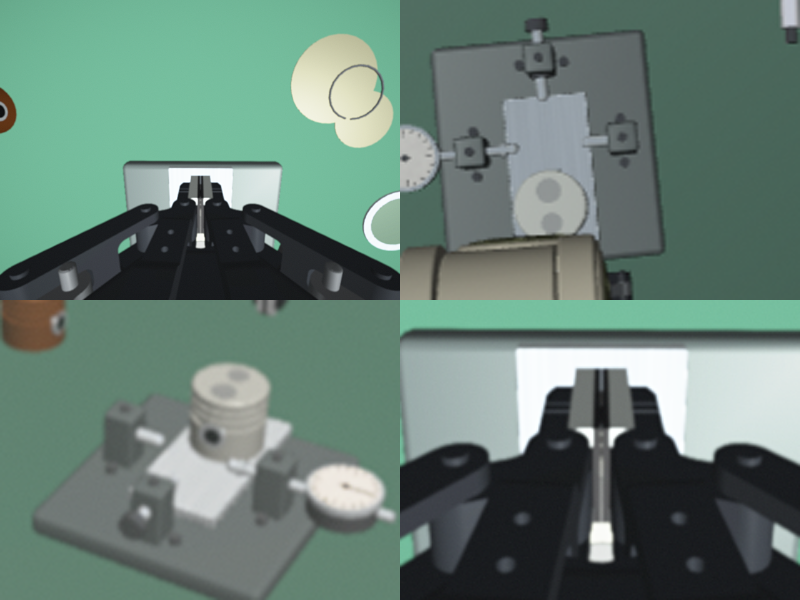

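The composite shows the piston standing upright on the table in front of the rests with its bore in line, and the shut fingers in front of it. Lowering behind it and pushing.

Emit:
servo_tool:
  commands: [0,0,1.5,0,0,0,0,3,0,0,0,0,2.2,0,0,-0.4,0,1,0,0,-0.6,0,0,0,0,-0.6,0,0,0,0,-0.3,0,0,0,0,0,0,0,0,0]

```text
time: 11.4
tcp_pos: [0.448, 0.1271, 0.0483]
eef_rot: [-0.206, 3.132, 0.0]
force: [-1.2, 0.0, -0.6]
width: -0.0002
grasp_force: 0.0
```

Emit:
servo_tool:
  commands: [-0.3,0,0,0,0,-0.3,0,0,0,0,-0.3,0,0,0,0,-0.2,0,0,0,0,0,0,0,0,0]

```text
time: 11.9
tcp_pos: [0.4572, 0.1284, 0.0472]
eef_rot: [0.206, -3.135, 0.0]
force: [-0.2, -0.5, -0.1]
width: 0.0003
grasp_force: 0.0
```

Emit:
servo_tool:
  commands: [-0.3,0,0,0,0,-0.3,0,0,0,0,-0.3,0,0,0,0,-0.3,0,0,0,0,-0.3,0,0,0,0,-0.3,0,0,0,0,-0.2,0,0,0,0,0,0,0,0,0]

```text
time: 12.7
tcp_pos: [0.4775, 0.1311, 0.0473]
eef_rot: [-0.206, 3.134, -0.0]
force: [-0.6, -0.6, 0.5]
width: -0.0003
grasp_force: 0.0
```

Run:
```python
from h import *
c=grab('wrist','w4'); t=grab('top','t4'); sc=grab('scene','s4'); s=sensors.observe(); print(s['tcp_pos'],s['width'],s['force'])
b=cv2.resize(t['frame'][205:335,200:373],(400,300),interpolation=2); d=cv2.resize(sc['frame'][190:310,290:450],(400,300),interpolation=2)
o=np.zeros((300,800,3),np.uint8);o[:,:400]=b;o[:,400:]=d; cv2.imwrite('pics/m4.png',o[...,::-1])
```

```text
[0.47725768 0.13101116 0.04736209] -0.00032567424890495836 [ 0.63043549  0.06619905 -0.81062286]
```

View pics/m4.png

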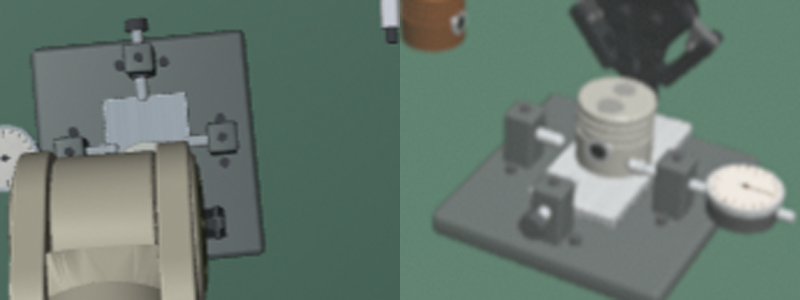

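The piston, still upright with its bore forward, has moved to just before the spindle ball (scene crop (615,130)). Continuing gently.

Emit:
servo_tool:
  commands: [-0.2,0,0,0,0,-0.2,0,0,0,0,-0.2,0,0,0,0,-0.2,0,0,0,0]

```text
time: 13.25
tcp_pos: [0.4849, 0.132, 0.0472]
eef_rot: [0.206, -3.135, 0.0]
force: [-2.3, 0.2, 1.5]
width: -0.0001
grasp_force: 0.0
```

Emit:
servo_tool:
  commands: [-0.1,0,0,0,0,-0.1,0,0,0,0,-0.1,0,0,0,0,-0.1,0,0,0,0]

```text
time: 13.65
tcp_pos: [0.4881, 0.1322, 0.0471]
eef_rot: [0.205, -3.133, 0.001]
force: [-4.4, -2.6, 2.1]
width: -0.0003
grasp_force: 0.0
```

Emit:
servo_tool:
  commands: [-0.1,0,0,0,0,-0.1,0,0,0,0,-0.1,0,0,0,0]

```text
time: 13.95
tcp_pos: [0.492, 0.1329, 0.0472]
eef_rot: [-0.206, 3.135, -0.0]
force: [-2.5, -1.8, 0.7]
width: 0.0001
grasp_force: 0.0
```

Emit:
servo_tool:
  commands: [-0.1,0,0,0,0,-0.1,0,0,0,0,-0.1,0,0,0,0]

```text
time: 14.25
tcp_pos: [0.4939, 0.1334, 0.0471]
eef_rot: [0.206, -3.133, -0.0]
force: [-5.4, -1.4, 2.6]
width: 0.0001
grasp_force: 0.0
```

Emit:
servo_tool:
  commands: [-0.1,0,0,0,0,-0.1,0,0,0,0,-0.1,0,0,0,0]

```text
time: 14.55
tcp_pos: [0.4963, 0.134, 0.047]
eef_rot: [0.206, -3.132, -0.001]
force: [-6.5, -1.6, 2.9]
width: 0.0004
grasp_force: 0.0
```

Emit:
servo_tool:
  commands: [-0.1,0,0,0,0,-0.1,0,0,0,0,-0.1,0,0,0,0]

```text
time: 14.85
tcp_pos: [0.4994, 0.1345, 0.0469]
eef_rot: [0.206, -3.132, -0.001]
force: [-6.4, -0.4, 2.4]
width: 0.0002
grasp_force: 0.4
```

Emit:
servo_tool:
  commands: [-0.1,0,0,0,0,-0.1,0,0,0,0]

```text
time: 15.05
tcp_pos: [0.5015, 0.1348, 0.0469]
eef_rot: [0.206, -3.133, -0.001]
force: [-5.7, -0.5, 1.6]
width: -0.0002
grasp_force: 0.6
```

Emit:
servo_tool:
  commands: [-0.1,0,0,0,0,-0.1,0,0,0,0]

```text
time: 15.25
tcp_pos: [0.504, 0.135, 0.0469]
eef_rot: [0.206, -3.133, -0.001]
force: [-5.0, -0.3, -0.1]
width: -0.0002
grasp_force: 0.9
```

Run:
```python
from h import *
sc=grab('scene','s5'); s=sensors.observe(); print(s['tcp_pos'],s['force'],s['moment'])
d=cv2.resize(sc['frame'][190:290,320:453],(800,600),interpolation=2); cv2.imwrite('pics/m5.png',d[...,::-1])
```

```text
[0.50449229 0.13495896 0.04699472] [-3.19291964  0.11637082 -1.68106443] [-0.02019299  0.58654719 -0.02568474]
```

View pics/m5.png

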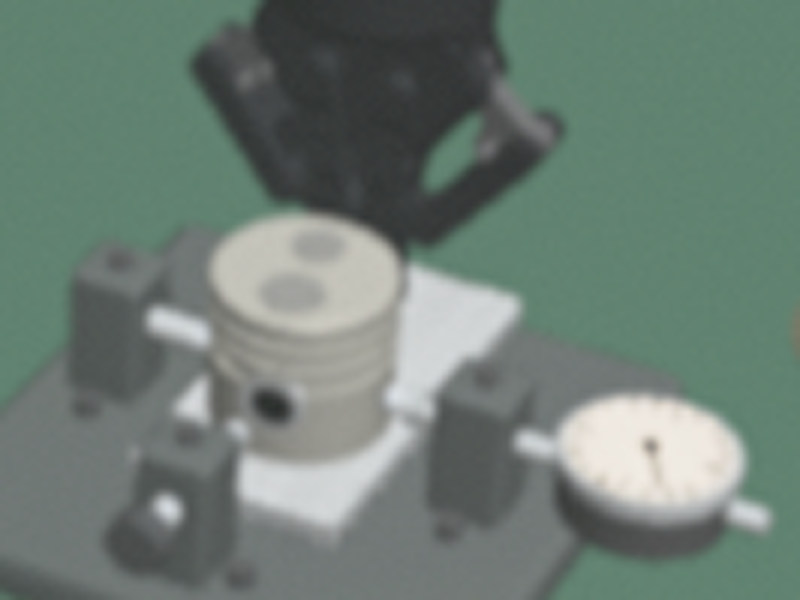

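The piston stands between side rest and spindle, upright, bore towards the back-rest ball (crop: bore (272,405), ball (237,430)), a few mm to go.

Emit:
servo_tool:
  commands: [-0.05,0,0,0,0,-0.05,0,0,0,0,-0.05,0,0,0,0,-0.05,0,0,0,0]

```text
time: 15.7
tcp_pos: [0.5068, 0.1349, 0.0472]
eef_rot: [-0.206, 3.135, -0.0]
force: [-3.5, 0.3, -0.6]
width: -0.0003
grasp_force: 1.3
```

Emit:
servo_tool:
  commands: [-0.05,0,0,0,0]

```text
time: 15.8
tcp_pos: [0.5074, 0.135, 0.0472]
eef_rot: [-0.206, 3.135, -0.0]
force: [-3.2, -0.5, -1.3]
width: 0.0002
grasp_force: 1.3
```

Emit:
servo_tool:
  commands: [-0.05,0,0,0,0,0,0,0,0,0]

```text
time: 16.0
tcp_pos: [0.5082, 0.135, 0.0473]
eef_rot: [-0.206, 3.134, -0.0]
force: [-1.8, -1.1, -2.1]
width: 0.0003
grasp_force: 1.0
```

Emit:
servo_tool:
  commands: [-0.05,0,0,0,0,0,0,0,0,0]

```text
time: 16.2
tcp_pos: [0.5085, 0.1351, 0.0474]
eef_rot: [-0.206, 3.134, -0.0]
force: [-2.3, 0.1, -2.0]
width: 0.0002
grasp_force: 0.9
```

Emit:
servo_tool:
  commands: [-0.05,0,0,0,0,0,0,0,0,0]

```text
time: 16.4
tcp_pos: [0.5089, 0.1352, 0.0473]
eef_rot: [-0.206, 3.134, -0.0]
force: [-1.9, 0.3, -0.1]
width: 0.0001
grasp_force: 0.9
```

Emit:
servo_tool:
  commands: [-0.05,0,0,0,0,0,0,0,0,0]

```text
time: 16.6
tcp_pos: [0.5094, 0.1352, 0.0473]
eef_rot: [-0.206, 3.134, -0.0]
force: [-2.1, -1.5, -1.8]
width: 0.0
grasp_force: 0.8
```

Emit:
servo_tool:
  commands: [-0.05,0,0,0,0,0,0,0,0,0]

```text
time: 16.8
tcp_pos: [0.5099, 0.1353, 0.0473]
eef_rot: [-0.206, 3.135, -0.0]
force: [-1.6, -0.8, -2.0]
width: -0.0002
grasp_force: 0.8
```

Emit:
servo_tool:
  commands: [-0.05,0,0,0,0,0,0,0,0,0]

```text
time: 17.0
tcp_pos: [0.5104, 0.1354, 0.0473]
eef_rot: [-0.206, 3.135, -0.0]
force: [-2.1, -1.2, -0.9]
width: -0.0
grasp_force: 0.7
```

Emit:
servo_tool:
  commands: [-0.05,0,0,0,0,0,0,0,0,0]

```text
time: 17.2
tcp_pos: [0.5109, 0.1354, 0.0473]
eef_rot: [-0.206, 3.134, -0.0]
force: [-1.9, -0.4, -0.5]
width: -0.0003
grasp_force: 0.7
```

Emit:
servo_tool:
  commands: [-0.05,0,0,0,0,0,0,0,0,0]

```text
time: 17.4
tcp_pos: [0.5113, 0.1355, 0.0473]
eef_rot: [-0.206, 3.135, -0.0]
force: [-0.1, 0.1, -1.1]
width: 0.0003
grasp_force: 0.6
```

Emit:
servo_tool:
  commands: [-0.05,0,0,0,0,0,0,0,0,0]

```text
time: 17.6
tcp_pos: [0.5118, 0.1356, 0.0473]
eef_rot: [-0.206, 3.135, -0.0]
force: [-1.8, -1.5, -1.1]
width: 0.0001
grasp_force: 0.5
```

Emit:
servo_tool:
  commands: [-0.05,0,0,0,0,0,0,0,0,0]

```text
time: 17.8
tcp_pos: [0.5123, 0.1356, 0.0473]
eef_rot: [-0.206, 3.135, -0.0]
force: [-0.8, -1.0, 0.2]
width: 0.0
grasp_force: 0.4
```

Emit:
servo_tool:
  commands: [-0.05,0,0,0,0,0,0,0,0,0]

```text
time: 18.0
tcp_pos: [0.5128, 0.1357, 0.0473]
eef_rot: [-0.206, 3.135, -0.0]
force: [-1.0, -0.0, -1.4]
width: 0.0004
grasp_force: 0.3
```

Emit:
servo_tool:
  commands: [-0.05,0,0,0,0,0,0,0,0,0]

```text
time: 18.2
tcp_pos: [0.5133, 0.1358, 0.0473]
eef_rot: [-0.206, 3.135, -0.0]
force: [-0.8, -0.6, -1.0]
width: -0.0
grasp_force: 0.3
```

Emit:
servo_tool:
  commands: [-0.05,0,0,0,0,0,0,0,0,0]

```text
time: 18.4
tcp_pos: [0.5138, 0.1358, 0.0473]
eef_rot: [-0.206, 3.135, -0.0]
force: [-1.1, -1.1, -1.0]
width: -0.0002
grasp_force: 0.2
```

Emit:
servo_tool:
  commands: [-0.05,0,0,0,0,0,0,0,0,0]

```text
time: 18.6
tcp_pos: [0.5143, 0.1359, 0.0473]
eef_rot: [-0.206, 3.135, -0.0]
force: [-1.1, -1.2, -0.0]
width: -0.0001
grasp_force: 0.1
```

Emit:
servo_tool:
  commands: [-0.05,0,0,0,0,0,0,0,0,0]

```text
time: 18.8
tcp_pos: [0.5148, 0.136, 0.0473]
eef_rot: [-0.206, 3.135, -0.0]
force: [-1.8, -0.6, -0.0]
width: 0.0002
grasp_force: 0.1
```

Emit:
servo_tool:
  commands: [-0.05,0,0,0,0,0,0,0,0,0]

```text
time: 19.0
tcp_pos: [0.5153, 0.136, 0.0473]
eef_rot: [-0.206, 3.135, -0.0]
force: [-0.8, -1.6, -0.0]
width: 0.0001
grasp_force: 0.0
```

Run:
```python
from h import *
sc=grab('scene','s6'); s=sensors.observe(); print(s['tcp_pos'],s['force'],s['moment'])
d=cv2.resize(sc['frame'][210:285,325:425],(800,600),interpolation=2); cv2.imwrite('pics/m6.png',d[...,::-1])
```

```text
[0.51526272 0.1360444  0.04731538] [-0.33572971 -1.25587609  0.47091418] [-0.13799778  0.17492815 -0.00363107]
```

View pics/m6.png

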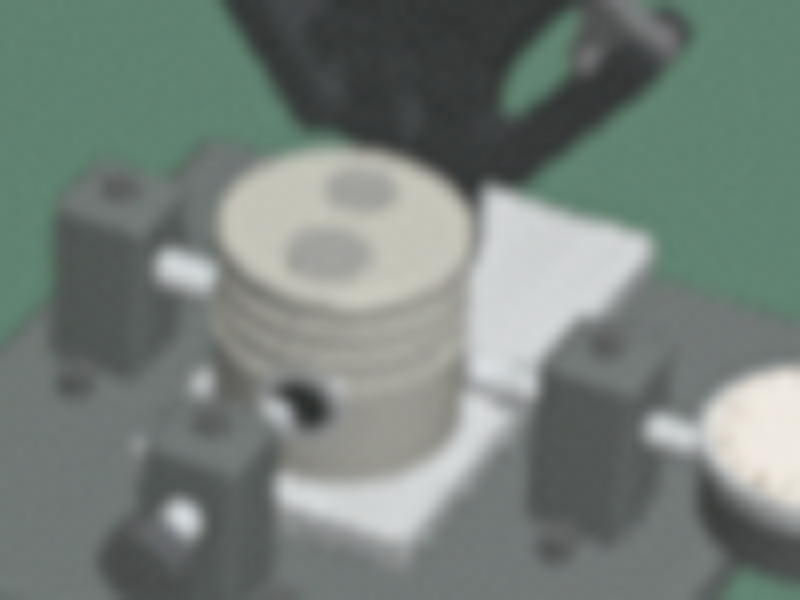

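The crop shows the piston upright between the contacts, back-rest screw tip (272,405) near the bore edge (305,405), with no contact force yet. Continuing.

Emit:
servo_tool:
  commands: [-0.05,0,0,0,0,0,0,0,0,0]

```text
time: 19.25
tcp_pos: [0.5158, 0.1361, 0.0473]
eef_rot: [-0.206, 3.135, -0.0]
force: [-0.4, -0.4, -1.0]
width: 0.0001
grasp_force: 0.0
```

Emit:
servo_tool:
  commands: [-0.05,0,0,0,0,0,0,0,0,0]

```text
time: 19.45
tcp_pos: [0.5161, 0.1361, 0.0472]
eef_rot: [0.206, -3.135, 0.0]
force: [-1.1, -1.2, -0.1]
width: 0.0002
grasp_force: 0.0
```

Emit:
servo_tool:
  commands: [-0.04,0,0,0,0,0,0,0,0,0]

```text
time: 19.65
tcp_pos: [0.5161, 0.1361, 0.0472]
eef_rot: [0.206, -3.134, 0.0]
force: [-3.0, -1.8, 1.7]
width: -0.0001
grasp_force: 0.0
```

Emit:
servo_tool:
  commands: [-0.02,0,0,0,0,0,0,0,0,0]

```text
time: 19.85
tcp_pos: [0.5162, 0.1361, 0.0472]
eef_rot: [0.206, -3.134, 0.0]
force: [-3.5, -1.4, 2.4]
width: 0.0001
grasp_force: 0.1
```

Emit:
servo_tool:
  commands: [0,0,0,0,0,0,0,0,0,0]

```text
time: 20.05
tcp_pos: [0.5163, 0.1362, 0.0472]
eef_rot: [0.206, -3.134, 0.0]
force: [-4.7, -2.1, 2.8]
width: -0.0003
grasp_force: 0.2
```

Emit:
servo_tool:
  commands: [0.02,0,0,0,0,0.03,0,0,0,0,0.05,0,0,0,0,0.1,0,0,0,0,0.3,0,0,0,0,0.8,0,0,0,0,0,0,0,0,0]

```text
time: 20.75
tcp_pos: [0.5027, 0.1346, 0.0472]
eef_rot: [0.206, -3.134, -0.0]
force: [-0.1, 0.0, 0.1]
width: -0.0001
grasp_force: 0.0
```

Emit:
servo_tool:
  commands: [-0.6,0,0,0,0,-0.3,0,0,0,0,-0.2,0,0,0,0,-0.05,0,0,0,0,-0.05,0,0,0,0,0,0,0,0,0]

```text
time: 21.35
tcp_pos: [0.5149, 0.1359, 0.047]
eef_rot: [0.206, -3.133, 0.001]
force: [-4.2, -2.3, 1.4]
width: 0.0001
grasp_force: 0.0
```

Emit:
servo_tool:
  commands: [0,0,0,0,0,0,0,0,0,0]

```text
time: 21.55
tcp_pos: [0.515, 0.1359, 0.047]
eef_rot: [0.206, -3.134, 0.001]
force: [-4.8, -0.9, 1.6]
width: -0.0
grasp_force: 0.0
```

Emit:
servo_tool:
  commands: [-0.03,0,0,0,0,0,0,0,0,0]

```text
time: 21.75
tcp_pos: [0.5151, 0.136, 0.0471]
eef_rot: [0.206, -3.133, 0.001]
force: [-5.7, -2.2, 2.9]
width: -0.0
grasp_force: 0.0
```

Run:
```python
from h import *
sc=grab('scene','s7'); w=grab('wrist','w7')
A=cv2.cvtColor(load('s6')['frame'],cv2.COLOR_RGB2GRAY);B=cv2.cvtColor(sc['frame'],cv2.COLOR_RGB2GRAY)
for n,(u,v,wd,h) in {'piston':(355,231,26,32),'bracket':(343,262,14,20),'spbr':(392,252,16,24)}.items():
    T=A[v:v+h,u:u+wd].astype(np.float32); M=np.eye(2,3,dtype=np.float32)
    cc,M=cv2.findTransformECC(T,B[v-3:v+h+3,u-3:u+wd+3].astype(np.float32)[3:-3,3:-3],np.eye(2,3,dtype=np.float32),cv2.MOTION_EUCLIDEAN); print(n,cc,M.round(3))
c=sc
o=np.array([.553,.1407,.08]); u=np.array([.9917,.1288,0]); 
print('px per +1mm x',proj(c,o+u*.001)-proj(c,o),'per +1mm y',proj(c,o+np.array([-.1288,.9917,0])*.001)-proj(c,o))
d=cv2.resize(sc['frame'][210:285,325:425],(800,600),interpolation=2); cv2.imwrite('pics/m7.png',d[...,::-1])
```

```text
piston 0.9175297692871496 [[ 1.     0.    -0.197]
 [-0.     1.     0.555]]
bracket 0.9995249231787896 [[ 1.    -0.     0.018]
 [ 0.     1.     0.01 ]]
spbr 0.9995160811696385 [[ 1.     0.001 -0.011]
 [-0.001  1.     0.018]]
px per +1mm x [-0.22962847  0.24885431] per +1mm y [0.46326558 0.14839355]
```

View pics/m7.png

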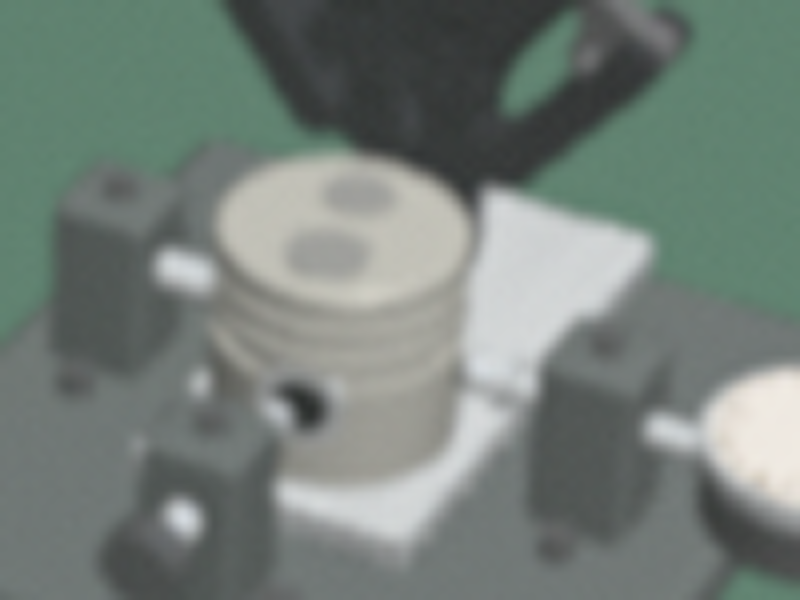

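The crop shows the crown ellipse flatter (top edge row 148→157, foot lower): my low push has leaned the piston slightly. I back off and check that it stands flat again.

Emit:
servo_tool:
  commands: [0.03,0,0,0,0,0.05,0,0,0,0,0.1,0,0,0,0,0.3,0,0,0,0,0.8,0,0,0,0,0.3,0,-1,0,0,0,0,0,0,0]

```text
time: 22.55
tcp_pos: [0.5008, 0.1342, 0.0588]
eef_rot: [-0.206, 3.133, 0.0]
force: [0.0, -0.2, 0.3]
width: -0.0001
grasp_force: 0.0
```

Run:
```python
from h import *
sc=grab('scene','s8')
def ell(f):
    g=cv2.cvtColor(load(f)['frame'],cv2.COLOR_RGB2GRAY)
    x0,y0=345,222; big=cv2.resize(g[y0:y0+55,x0:x0+45],None,fx=8,fy=8,interpolation=cv2.INTER_CUBIC)
    # column profiles through piston middle: rear crown edge and foot edge
    out=[]
    for uc in (364,366,368,370,372,374):
        p=big[:,int((uc-x0)*8)-4:int((uc-x0)*8)+4].mean(1); d=np.gradient(cv2.GaussianBlur(p[:,None],(1,9),0)[:,0])
        out.append((np.argmax(d[:120])/8+y0, 300/8+y0+np.argmax(d[300:])/8))
    return np.array(out)
for f in('s5','s6','s7','s8'):
    e=ell(f); print(f,e.T.round(1).tolist())
A=cv2.cvtColor(load('s6')['frame'],cv2.COLOR_RGB2GRAY)
for f in ('s7','s8'):
  B=cv2.cvtColor(load(f)['frame'],cv2.COLOR_RGB2GRAY)
  for n,(u,v,w,h) in {'pockets':(358,228,18,20),'skirt':(358,255,22,16)}.items():
    cc,M=cv2.findTransformECC(A[v:v+h,u:u+w].astype(np.float32),B[v:v+h,u:u+w].astype(np.float32),np.eye(2,3,dtype=np.float32),cv2.MOTION_TRANSLATION); print(f,n,round(cc,3),M[:,2])
```

```text
s5 [[226.5, 225.5, 225.5, 225.5, 225.5, 225.5], [266.4, 260.4, 267.4, 267.4, 267.4, 267.4]]
s6 [[228.5, 228.4, 228.4, 228.5, 228.5, 229.4], [263.4, 270.4, 270.4, 270.4, 270.4, 269.5]]
s7 [[229.5, 229.4, 228.5, 229.4, 229.5, 230.4], [263.4, 270.6, 271.4, 270.6, 270.4, 270.4]]
s8 [[229.5, 229.4, 229.4, 229.5, 229.6, 230.4], [263.5, 270.5, 270.6, 270.5, 270.4, 270.2]]Traceback (most recent call last):
  File "<stdin>", line 18, in <module>
cv2.error: OpenCV(4.12.0) /io/opencv/modules/video/src/ecc.cpp:574: error: (-7:Iterations do not converge) NaN encountered. in function 'findTransformECC'
```

Emit:
servo_tool:
  commands: [-0.6,0,-0.3,0,0,-0.4,0,0,0,0,-0.1,0,0,0,0,-0.1,0,0,0,0,0,0,0,0,0]

```text
time: 23.1
tcp_pos: [0.5123, 0.1356, 0.06]
eef_rot: [0.206, -3.134, 0.0]
force: [0.3, -0.4, -0.2]
width: -0.0
grasp_force: 0.0
```

Emit:
servo_tool:
  commands: [-0.05,0,0,0,0,0,0,0,0,0]

```text
time: 23.3
tcp_pos: [0.5126, 0.1357, 0.0601]
eef_rot: [0.206, -3.135, 0.0]
force: [0.3, 1.5, 0.0]
width: -0.0001
grasp_force: 0.0
```

Emit:
servo_tool:
  commands: [-0.05,0,0,0,0,-0.05,0,0,0,0,0,0,0,0,0]

```text
time: 23.6
tcp_pos: [0.5138, 0.1358, 0.0603]
eef_rot: [-0.206, 3.135, -0.0]
force: [0.3, -0.0, 0.9]
width: -0.0
grasp_force: 0.0
```

Emit:
servo_tool:
  commands: [-0.05,0,0,0,0,0,0,0,0,0]

```text
time: 23.8
tcp_pos: [0.5143, 0.1359, 0.0603]
eef_rot: [-0.206, 3.135, -0.0]
force: [0.2, 0.2, 0.1]
width: 0.0
grasp_force: 0.0
```

Emit:
servo_tool:
  commands: [-0.05,0,0,0,0,0,0,0,0,0]

```text
time: 24.0
tcp_pos: [0.5148, 0.136, 0.0603]
eef_rot: [-0.206, 3.135, -0.0]
force: [0.1, 0.3, -0.9]
width: 0.0002
grasp_force: 0.0
```

Emit:
servo_tool:
  commands: [-0.05,0,0,0,0,0,0,0,0,0]

```text
time: 24.2
tcp_pos: [0.5153, 0.136, 0.0603]
eef_rot: [-0.206, 3.135, -0.0]
force: [0.2, 0.0, -0.7]
width: -0.0
grasp_force: 0.0
```

Emit:
servo_tool:
  commands: [-0.05,0,0,0,0,0,0,0,0,0]

```text
time: 24.4
tcp_pos: [0.5158, 0.1361, 0.0603]
eef_rot: [-0.206, 3.135, -0.0]
force: [-0.5, 0.1, 0.5]
width: -0.0002
grasp_force: 0.0
```

Emit:
servo_tool:
  commands: [-0.04,0,0,0,0,0,0,0,0,0]

```text
time: 24.6
tcp_pos: [0.5162, 0.1362, 0.0603]
eef_rot: [-0.206, 3.135, -0.0]
force: [-0.2, -0.3, -0.4]
width: -0.0002
grasp_force: 0.0
```

Emit:
servo_tool:
  commands: [-0.04,0,0,0,0,0,0,0,0,0]

```text
time: 24.8
tcp_pos: [0.5164, 0.1362, 0.0602]
eef_rot: [0.206, -3.135, 0.0]
force: [0.0, 0.1, 0.3]
width: -0.0001
grasp_force: 0.2
```

Emit:
servo_tool:
  commands: [-0.03,0,0,0,0,0,0,0,0,0]

```text
time: 25.0
tcp_pos: [0.5164, 0.1362, 0.0602]
eef_rot: [0.206, -3.134, 0.0]
force: [-1.5, -0.5, 1.2]
width: 0.0004
grasp_force: 0.8
```

Emit:
servo_tool:
  commands: [-0.03,0,0,0,0,0,0,0,0,0]

```text
time: 25.2
tcp_pos: [0.5164, 0.1362, 0.0602]
eef_rot: [0.206, -3.134, 0.0]
force: [-3.3, -1.4, 2.8]
width: 0.0002
grasp_force: 1.8
```

Emit:
servo_tool:
  commands: [0,0,0,0,0,0,0,0,0,0]

```text
time: 25.4
tcp_pos: [0.5165, 0.1362, 0.0602]
eef_rot: [0.206, -3.134, 0.0]
force: [-3.9, -1.1, 3.9]
width: 0.0002
grasp_force: 2.3
```

Emit:
servo_tool:
  commands: [0.02,0,0,0,0,0.03,0,0,0,0,0.05,0,0,0,0,0.1,0,0,0,0,0.4,0,0,0,0,1.5,0,0,0,0,3,0,0,0,0,3,0,0,0,0]

```text
time: 26.2
tcp_pos: [0.4367, 0.1256, 0.0603]
eef_rot: [-0.206, 3.133, 0.0]
force: [-0.8, 0.1, -0.1]
width: -0.0001
grasp_force: 0.0
```

Emit:
servo_tool:
  commands: [2,0,-3,0,0,0,0,-4,0,0,0,0,-4,0,0,0,0,0,0,0,0,0,0,0,0]

```text
time: 26.7
tcp_pos: [0.4182, 0.1232, 0.1713]
eef_rot: [-0.206, 3.131, 0.0]
force: [1.0, -0.1, 0.1]
width: 0.0
grasp_force: 0.0
```

Run:
```python
from h import *
sc=grab('scene','s9'); t=grab('top','t9'); print(sensors.observe()['tcp_pos'])
g=cv2.cvtColor(t['frame'],cv2.COLOR_RGB2GRAY)
u0,v0=235,230; z=np.float32(cv2.resize(g[v0:v0+75,u0:u0+70],None,fx=6,fy=6,interpolation=cv2.INTER_CUBIC))
hsv=cv2.cvtColor(t['frame'],cv2.COLOR_RGB2HSV)[260:300,245:290]; print(t['frame'][262:300:4,246:292:4].tolist()[4])
# colour: piston warm (R>=B) vs table bluish
f=t['frame'].astype(int); warm=((f[...,0]-f[...,2]>-4)&(f.sum(2)>330)).astype(np.uint8)[225:310,235:300]
n,lab,st,ce=cv2.connectedComponentsWithStats(warm); i=1+np.argmax(st[1:,4]); print(st[i],ce[i])
k=cv2.convexHull(max(cv2.findContours((lab==i).astype(np.uint8),0,1)[0],key=cv2.contourArea)); e=cv2.fitEllipse(k); print(e)
uc,vc=e[0][0]+235,e[0][1]+225; P=onz(t,uc,vc,.091); print('crown centre',P)
# pockets
ins=np.zeros(g.shape,np.uint8); cv2.ellipse(ins,((uc,vc),(e[1][0]-7,e[1][1]-7),e[2]),1,-1)
med=np.percentile(g[ins>0],85); pm=((g<med-14)&(ins>0)).astype(np.uint8); n,l,st,ce=cv2.connectedComponentsWithStats(pm); print(st[:,4],ce)
j=np.argsort(-st[1:,4])[:2]+1; Q=[onz(t,*ce[a],.091) for a in j]; d=Q[1]-Q[0]; print('pocket yaw',np.degrees(np.arctan2(d[1],d[0])),np.linalg.norm(d))
o=np.array([.54814,.13774]);a=np.radians(7.3);u=np.array([np.cos(a),np.sin(a)]);r=P[:2]-o; print('gauge xy (top-view frame)',r@u,r@[-u[1],u[0]])
```

```text
[0.41640988 0.12300657 0.16930841]
[[113, 122, 123], [153, 163, 172], [150, 160, 168], [114, 121, 124], [124, 128, 125], [113, 118, 119], [116, 124, 130], [149, 159, 167], [150, 160, 168], [138, 147, 154], [97, 106, 107], [97, 105, 105]]
[ 12  22  32  32 626] [27.45047923 37.76837061]
((27.504854202270508, 37.64790344238281), (30.525253295898438, 31.466012954711914), 123.83917236328125)
crown centre [0.55717805 0.13842516 0.091     ]
[307045     90     65] [[319.52909183 239.48894136]
 [260.33333333 255.78888889]
 [264.         269.18461538]]
pocket yaw -162.6240996775072 0.027323206636805968
gauge xy (top-view frame) 0.009051847520276747 -0.00046881352454236343
```

Run:
```python
from h import *
def pockets(name,uc,vc,k,zc=.091):
    c=load(name); g=cv2.GaussianBlur(cv2.cvtColor(c['frame'],cv2.COLOR_RGB2GRAY),(3,3),0).astype(float)
    # weighted darkness centroids inside the projected crown disc r=24mm about P
    P=onz(c,uc,vc,zc); S=8
    # rectify the crown plane: 0.25 mm grid
    n=201; xs=(np.arange(n)-100)*.0003; X,Y=np.meshgrid(xs,xs,indexing='ij')
    uv=np.array([proj(c,(P[0]+x,P[1]+y,zc)) for x,y in zip(X.ravel(),Y.ravel())]).reshape(n,n,2).astype(np.float32)
    im=cv2.remap(g.astype(np.float32),uv,None,cv2.INTER_CUBIC); m=np.hypot(X,Y)<.026
    th=(np.percentile(im[m],12)+np.percentile(im[m],90))/2; b=((im<th)&m).astype(np.uint8)
    N,l,st,ce=cv2.connectedComponentsWithStats(b); j=np.argsort(-st[1:,4])[:2]+1
    q=[((ce[a][1]-100)*.3,(ce[a][0]-100)*.3) for a in j]; d=np.subtract(q[1],q[0]); 
    print(name,P.round(4),'areas mm2',(st[j,4]*.09).round(),np.round(q,1).tolist(),'sep',np.hypot(*d).round(1),'yaw',(np.degrees(np.arctan2(d[1],d[0]))%180).round(1))
pockets('top1',410.6,281.7,0,.056)
pockets('t3',200+551/2.312-400/2.312,205+205/2.312,0)
pockets('t9',262.5,262.6,0)
pockets('scene1',262.7,200,0,.056)
for f in('s3','s4','s5','s6','s7','s8','s9'):
    c=load(f)
    guess={'s3':(290+230/2.5,190+(390-300)/2.5),'s4':(290+217/2.5,190+104/2.5),'s5':(320+306/6,190+272/6)}.get(f,(325+344/8,210+230/8))
    pockets(f,*guess,0)
```

```text
top1 [ 0.5296 -0.1612  0.056 ] areas mm2 [345. 261.] [[3.7, 14.0], [-1.9, -12.8]] sep 27.4 yaw 78.2
t3 [0.4968 0.1307 0.091 ] areas mm2 [344. 316.] [[12.7, 3.4], [-16.5, -0.7]] sep 29.5 yaw 8.1
t9 [0.5573 0.1384 0.091 ] areas mm2 [347. 253.] [[13.2, 4.7], [-13.1, -3.6]] sep 27.6 yaw 17.4
scene1 [ 0.5319 -0.1543  0.056 ] areas mm2 [407. 292.] [[0.9, 9.0], [-3.8, -16.9]] sep 26.3 yaw 79.8
s3 [0.5052 0.1408 0.091 ] areas mm2 [382. 220.] [[3.9, -4.5], [18.6, 4.6]] sep 17.3 yaw 31.7
s4 [0.5286 0.1438 0.091 ] areas mm2 [394. 178.] [[5.1, -4.4], [18.8, 5.5]] sep 17.0 yaw 35.7
s5 [0.5466 0.1422 0.091 ] areas mm2 [421. 282.] [[12.6, 1.6], [-15.2, -7.0]] sep 29.0 yaw 17.3
s6 [0.5601 0.1442 0.091 ] areas mm2 [412. 246.] [[10.5, 1.2], [-16.5, -7.4]] sep 28.4 yaw 17.6
s7 [0.5601 0.1442 0.091 ] areas mm2 [390. 282.] [[10.5, 0.9], [-15.2, -7.2]] sep 27.0 yaw 17.5
s8 [0.5601 0.1442 0.091 ] areas mm2 [391. 281.] [[10.0, 0.9], [-15.3, -7.2]] sep 26.6 yaw 17.7
s9 [0.5601 0.1442 0.091 ] areas mm2 [385. 284.] [[10.2, 0.9], [-15.1, -7.3]] sep 26.5 yaw 17.9
```

Emit:
servo_tool:
  commands: [0,-0.3,4,0,0,0,0,4,0,0,-2,0,3,0,0,-3,0,0,0,0,-3,0,0,0,0,-1.3,0,0,0,0,-0.5,0,0,0,0,0,0,0,0,0]

```text
time: 27.6
tcp_pos: [0.5136, 0.1328, 0.0588]
eef_rot: [0.205, -3.132, 0.0]
force: [0.5, -0.4, 0.7]
width: -0.0003
grasp_force: 0.0
```

Emit:
servo_tool:
  commands: [-0.1,0,0,0,0,0,0,0,0,0]

```text
time: 27.8
tcp_pos: [0.5144, 0.133, 0.06]
eef_rot: [0.206, -3.134, 0.0]
force: [1.0, -0.4, 0.9]
width: -0.0003
grasp_force: 0.0
```

Emit:
servo_tool:
  commands: [-0.05,0,0,0,0,0,0,0,0,0]

```text
time: 28.0
tcp_pos: [0.5157, 0.1331, 0.0605]
eef_rot: [-0.206, 3.135, -0.0]
force: [-0.2, 0.1, 1.4]
width: 0.0004
grasp_force: 0.0
```

Emit:
servo_tool:
  commands: [-0.05,0,0,0,0,0,0,0,0,0]

```text
time: 28.2
tcp_pos: [0.5166, 0.1332, 0.0605]
eef_rot: [-0.206, 3.134, -0.0]
force: [0.6, -0.0, 0.2]
width: 0.0002
grasp_force: 0.0
```

Emit:
servo_tool:
  commands: [-0.04,0,0,0,0,0,0,0,0,0]

```text
time: 28.4
tcp_pos: [0.5168, 0.1332, 0.0602]
eef_rot: [0.206, -3.135, 0.0]
force: [-0.1, 0.1, -0.7]
width: 0.0003
grasp_force: 0.2
```

Emit:
servo_tool:
  commands: [-0.03,0,0,0,0,0,0,0,0,0]

```text
time: 28.6
tcp_pos: [0.5168, 0.1332, 0.0602]
eef_rot: [0.206, -3.134, 0.0]
force: [-0.8, -1.0, 0.1]
width: -0.0
grasp_force: 0.8
```

Contact. A little more normal force, then drag sideways to roll the piston back by about 10°.

Emit:
servo_tool:
  commands: [-0.03,0,0,0,0,0,0,0,0,0]

```text
time: 28.8
tcp_pos: [0.5168, 0.1332, 0.0601]
eef_rot: [0.206, -3.134, 0.0]
force: [-3.1, -1.0, 2.3]
width: -0.0001
grasp_force: 1.7
```

Emit:
servo_tool:
  commands: [0,0.05,0,0,0,0,0.05,0,0,0,0,0,0,0,0]

```text
time: 29.1
tcp_pos: [0.5168, 0.1339, 0.0601]
eef_rot: [0.205, -3.134, 0.001]
force: [-4.1, -3.5, 2.0]
width: -0.0001
grasp_force: 2.1
```

Emit:
servo_tool:
  commands: [0,0.05,0,0,0,0,0.05,0,0,0,0,0,0,0,0]

```text
time: 29.4
tcp_pos: [0.5168, 0.135, 0.0601]
eef_rot: [0.205, -3.134, 0.001]
force: [-4.7, -2.0, 1.7]
width: -0.0003
grasp_force: 2.3
```

Emit:
servo_tool:
  commands: [0,0.05,0,0,0,0,0.05,0,0,0,0,0,0,0,0]

```text
time: 29.7
tcp_pos: [0.5166, 0.1361, 0.06]
eef_rot: [0.206, -3.134, 0.001]
force: [-4.0, -3.3, 1.6]
width: 0.0002
grasp_force: 2.3
```

Emit:
servo_tool:
  commands: [0,0.05,0,0,0,0,0.05,0,0,0,0,0,0,0,0]

```text
time: 30.0
tcp_pos: [0.5165, 0.1371, 0.06]
eef_rot: [0.206, -3.134, 0.001]
force: [-4.1, -3.7, 0.8]
width: -0.0002
grasp_force: 2.2
```

Emit:
servo_tool:
  commands: [0,0.05,0,0,0,0,0.05,0,0,0,0,0,0,0,0]

```text
time: 30.3
tcp_pos: [0.5164, 0.1381, 0.0601]
eef_rot: [0.206, -3.134, 0.001]
force: [-4.3, -2.4, 2.1]
width: -0.0
grasp_force: 2.2
```

Emit:
servo_tool:
  commands: [0,0.05,0,0,0,0,0,0,0,0]

```text
time: 30.5
tcp_pos: [0.5164, 0.1386, 0.0601]
eef_rot: [0.205, -3.134, 0.001]
force: [-4.4, -2.6, 1.7]
width: -0.0002
grasp_force: 2.2
```

```bash
cat >> h.py <<'E'
def pockets(name,uc,vc,zc=.091):
    c=load(name); g=cv2.GaussianBlur(cv2.cvtColor(c['frame'],cv2.COLOR_RGB2GRAY),(3,3),0).astype(np.float32)
    P=onz(c,uc,vc,zc); n=201; xs=(np.arange(n)-100)*.0003; X,Y=np.meshgrid(xs,xs,indexing='ij')
    uv=np.array([proj(c,(P[0]+x,P[1]+y,zc)) for x,y in zip(X.ravel(),Y.ravel())]).reshape(n,n,2).astype(np.float32)
    im=cv2.remap(g,uv,None,cv2.INTER_CUBIC); m=np.hypot(X,Y)<.026
    th=(np.percentile(im[m],12)+np.percentile(im[m],90))/2; b=((im<th)&m).astype(np.uint8)
    N,l,st,ce=cv2.connectedComponentsWithStats(b); j=np.argsort(-st[1:,4])[:2]+1
    q=[((ce[a][1]-100)*.3,(ce[a][0]-100)*.3) for a in j]; d=np.subtract(q[1],q[0])
    print(name,P.round(4),(st[j,4]*.09).round(),np.round(q,1).tolist(),'sep',np.hypot(*d).round(1),'yaw',(np.degrees(np.arctan2(d[1],d[0]))%180).round(1))
E
python3 - <<'E'
from h import *
grab('scene','s10'); pockets('s10',325+344/8,210+230/8); print(sensors.observe()['force'])
E
```

```text
s10 [0.5601 0.1442 0.091 ] [388. 296.] [[10.5, 2.5], [-15.9, -3.9]] sep 27.1 yaw 13.5
[-4.36954654 -3.08647221  3.04694125]
```

Emit:
servo_tool:
  commands: [0.02,0,0,0,0,0.03,0,0,0,0,0.05,0,0,0,0,0.2,0,0,0,0,1,0,0,0,0,0.7,0,-3,0,0,0,0,-5,0,0.9,0,0,-4,0,0.9]

```text
time: 31.35
tcp_pos: [0.4965, 0.1364, 0.1823]
eef_rot: [-0.206, 3.134, 0.001]
force: [1.0, 0.0, 1.0]
width: 0.0284
grasp_force: 0.0
```

Emit:
servo_tool:
  commands: [-3,0.1,0,0,0.9,-2.8,0,0,0,0.9,0,0,0,0,0.9,0,0,0,0,0.9]

```text
time: 31.75
tcp_pos: [0.5539, 0.1449, 0.18]
eef_rot: [0.206, -3.134, -0.0]
force: [0.3, -0.1, 0.3]
width: 0.0771
grasp_force: 0.0
```

Run:
```python
from h import *
from scipy.optimize import least_squares
c=grab('wrist','w11'); grab('scene','s11'); s=sensors.observe(); tcp=s['tcp_pos']; R=cv2.Rodrigues(s['eef_rot'])[0]
pockets('s11',325+344/8,210+230/8)
print(s['time'],tcp,s['width'],'yaw',np.degrees(np.arctan2(R[1,0],R[0,0])))
p=proj(c,(.5572,.1408,.091)); print('pred px',p)
gr=cv2.cvtColor(c['frame'],cv2.COLOR_RGB2GRAY)
f=c['frame'].astype(int); u,v=p.astype(int)
for th in (215,225,235):
    m=(gr>th).astype(np.uint8); m=m*(f[...,0]>=f[...,2]-3); k=np.zeros_like(m); k[max(0,v-70):v+70,u-75:u+75]=1; m=m*k
    n,l,st,ce=cv2.connectedComponentsWithStats(m.astype(np.uint8)); i=1+np.argmax(st[1:,4]); print(th,st[i])
    q=cv2.convexHull(max(cv2.findContours((l==i).astype(np.uint8),0,1)[0],key=cv2.contourArea))[:,0].astype(float)
    W=np.array([onz(c,*a,.091) for a in q])
    r=least_squares(lambda p:np.hypot(W[:,0]-p[0],W[:,1]-p[1])-.0305,[.557,.141],loss='soft_l1',f_scale=.0005); print('crown',r.x,'tool',(R.T@(np.r_[r.x,tcp[2]]-tcp)).round(4),r.cost)
cv2.imwrite('pics/w11.png',c['frame'][...,::-1])
```

```text
s11 [0.5601 0.1442 0.091 ] [388. 271.] [[10.5, -0.4], [-15.8, -5.7]] sep 26.8 yaw 11.3
31.85 [0.55306094 0.14474875 0.17992027] 0.07663698583078553 yaw -172.47769743462206
pred px [314.05197157 249.88078852]
215 [ 271  208   87   83 5605]
crown [0.55757957 0.14066022] tool [-0.0039 -0.0046 -0.    ] 1.4163852446299284e-06
225 [ 272  208   86   83 4712]
crown [0.55763148 0.14073559] tool [-0.004  -0.0046 -0.    ] 2.4409220751262036e-06
235 [ 272  209   85   82 4298]
crown [0.55761449 0.14097055] tool [-0.004  -0.0043 -0.    ] 5.913423583653827e-06
```

Emit:
servo_tool:
  commands: [3,-0.4,0,0,0,2.6,0,0,0,0,0.2,0,2,0,0,0,0,4,0,0,0,0,4,0,0,0,0,2,0,0,-1,0,0,0,0,-0.6,0,0,0,0]

```text
time: 32.65
tcp_pos: [0.5139, 0.1354, 0.0609]
eef_rot: [-0.206, 3.134, 0.0]
force: [0.8, -0.6, 1.2]
width: -0.0003
grasp_force: 0.0
```

Emit:
servo_tool:
  commands: [-0.2,0,0,0,0,-0.05,0,0,0,0,0,0,0,0,0,0,0,0,0,0]

```text
time: 33.05
tcp_pos: [0.5165, 0.1357, 0.0611]
eef_rot: [-0.206, 3.133, 0.0]
force: [0.7, 0.4, 0.3]
width: 0.0001
grasp_force: 0.0
```

Emit:
servo_tool:
  commands: [-0.04,0,0,0,0,0,0,0,0,0]

```text
time: 33.25
tcp_pos: [0.5163, 0.1357, 0.0605]
eef_rot: [-0.206, 3.134, -0.0]
force: [0.2, -0.8, -0.9]
width: 0.0
grasp_force: 0.0
```

Emit:
servo_tool:
  commands: [-0.03,0,0,0,0,0,0,0,0,0]

```text
time: 33.45
tcp_pos: [0.5164, 0.1357, 0.0602]
eef_rot: [-0.206, 3.135, -0.0]
force: [-0.6, -0.3, -0.3]
width: 0.0003
grasp_force: 0.0
```

Emit:
servo_tool:
  commands: [-0.03,0,0,0,0,0,0,0,0,0]

```text
time: 33.65
tcp_pos: [0.5166, 0.1357, 0.0602]
eef_rot: [0.206, -3.135, 0.0]
force: [-0.8, -0.5, -0.2]
width: 0.0001
grasp_force: 0.1
```

Emit:
servo_tool:
  commands: [-0.03,0,0,0,0,0,0,0,0,0]

```text
time: 33.85
tcp_pos: [0.5166, 0.1357, 0.0602]
eef_rot: [0.206, -3.134, 0.0]
force: [-2.5, -1.0, 1.7]
width: -0.0002
grasp_force: 0.7
```

Emit:
servo_tool:
  commands: [-0.01,0.05,0,0,0,0,0.05,0,0,0,0,0.05,0,0,0]

```text
time: 34.15
tcp_pos: [0.5164, 0.137, 0.0601]
eef_rot: [0.205, -3.134, 0.001]
force: [-2.0, -1.9, 0.3]
width: -0.0002
grasp_force: 1.1
```

Emit:
servo_tool:
  commands: [0,0.05,0,0,0,0,0.05,0,0,0,0,0.05,0,0,0,0,0.05,0,0,0]

```text
time: 34.55
tcp_pos: [0.5161, 0.1391, 0.0601]
eef_rot: [0.206, -3.134, 0.001]
force: [-3.1, -2.6, 1.2]
width: -0.0002
grasp_force: 1.9
```

Emit:
servo_tool:
  commands: [0.02,0,0,0,0,0.03,0,0,0,0,0.05,0,0,0,0,0.2,0,0,0,0,0.2,-0.2,0,0,0,0,0,0,0,0]

```text
time: 35.15
tcp_pos: [0.5122, 0.1366, 0.0605]
eef_rot: [-0.206, 3.134, 0.0]
force: [0.2, 0.3, 0.2]
width: 0.0003
grasp_force: 0.0
```

Run:
```python
from h import *
grab('scene','s12'); pockets('s12',325+344/8,210+230/8); print(sensors.observe()['force'])
```

```text
s12 [0.5601 0.1442 0.091 ] [385. 289.] [[10.6, -0.5], [-16.0, -5.4]] sep 27.1 yaw 10.5
[-0.11687797 -0.51444613 -0.25467609]
```

Emit:
servo_tool:
  commands: [-0.3,0,0,0,0,-0.1,0,0,0,0,0,0,0,0,0]

```text
time: 35.5
tcp_pos: [0.5162, 0.1372, 0.0603]
eef_rot: [-0.206, 3.135, -0.0]
force: [0.2, 0.2, 0.1]
width: 0.0001
grasp_force: 0.0
```

Emit:
servo_tool:
  commands: [-0.04,0,0,0,0,0,0,0,0,0]

```text
time: 35.7
tcp_pos: [0.5163, 0.1372, 0.0602]
eef_rot: [0.206, -3.135, 0.0]
force: [0.2, -0.0, -0.3]
width: -0.0001
grasp_force: 0.1
```

Emit:
servo_tool:
  commands: [-0.03,0,0,0,0,0,0,0,0,0]

```text
time: 35.9
tcp_pos: [0.5163, 0.1372, 0.0602]
eef_rot: [0.206, -3.134, 0.0]
force: [-0.5, 0.1, 0.2]
width: -0.0002
grasp_force: 0.5
```

Emit:
servo_tool:
  commands: [-0.04,0,0,0,0,0,0,0,0,0,0,0,0,0,0]

```text
time: 36.2
tcp_pos: [0.5163, 0.1372, 0.0602]
eef_rot: [0.206, -3.134, 0.0]
force: [-3.0, -0.9, 2.0]
width: 0.0
grasp_force: 1.8
```

Emit:
servo_tool:
  commands: [0.02,0,0,0,0,0.03,0,0,0,0,0.05,0,0,0,0,0.3,0,0,0,0,1.5,0,0,0,0,3,0,0,0,0,3,0,0,0,0,2,0,-3,0,0]

```text
time: 37.0
tcp_pos: [0.414, 0.1238, 0.0874]
eef_rot: [0.205, -3.127, 0.001]
force: [-0.4, 0.3, 0.1]
width: 0.0003
grasp_force: 0.0
```

Emit:
servo_tool:
  commands: [0,0,-4,0,0,0,0,-4,0,0,0,0,0,0,0,0,0,0,0,0]

```text
time: 37.4
tcp_pos: [0.4201, 0.1245, 0.1714]
eef_rot: [-0.206, 3.131, 0.0]
force: [0.2, 0.6, -1.2]
width: -0.0001
grasp_force: 0.0
```

Run:
```python
from h import *
grab('scene','s13'); grab('top','t13'); pockets('s13',325+344/8,210+230/8); pockets('t9',262.5,262.6);pockets('t13',262.5,262.6); s=sensors.observe(); print(s['time'],s['tcp_pos'],s['force'])
a,b=[cv2.cvtColor(load(f)['frame'],cv2.COLOR_RGB2GRAY).astype(int) for f in('top1','t13')]
m=(cv2.absdiff(a.astype(np.uint8),b.astype(np.uint8))>25).astype(np.uint8); n,l,st,ce=cv2.connectedComponentsWithStats(m); print([x.tolist() for x in st[1:] if x[4]>20])
```

```text
s13 [0.5601 0.1442 0.091 ] [382. 281.] [[10.4, -0.6], [-16.0, -5.4]] sep 26.8 yaw 10.3
t9 [0.5573 0.1384 0.091 ] [347. 253.] [[13.2, 4.7], [-13.1, -3.6]] sep 27.6 yaw 17.4
t13 [0.5573 0.1384 0.091 ] [355. 256.] [[13.6, 3.0], [-13.5, -2.1]] sep 27.6 yaw 10.7
37.5 [0.41836765 0.12427115 0.16934423] [-0.55550787  0.55989002 -0.39674341]
[[259, 260, 21, 20, 67], [394, 267, 32, 30, 737], [224, 314, 77, 88, 685], [187, 322, 105, 158, 13665], [285, 349, 3, 38, 43], [292, 438, 127, 42, 2979], [285, 453, 54, 6, 87], [282, 458, 28, 22, 324]]
```

```bash
python3 -c "
from cell import ctrl
print(ctrl.sign_off())"
```

```text
the job is handed in; nothing more can be done
None
```

I handed the job in at about 37.5 s with the piston standing on its own in the gauge, against the back rest (light push, at most about 5.7 N) and between the side rest and spindle. It turned about 10° on the way in; I rolled it back, leaving the bore about 3° off straight, and the other bench parts look unmoved.

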